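# Build the filter tower on the vacuum manifold

## Robot

A 6-joint arm with a two-finger parallel gripper is mounted at the origin on a cart in front of the work surface, level with it; the furniture and walls round the work are solid. World frame = base frame: x ahead of the robot, y to its left, z up, the work surface at z = 0. Lengths are in m, angles in rad, forces in N, time in s.
With the tool pointing down it reaches from about 0.325 to 1 m from the base axis. Payload 5.1 kg.
Tool frame: the origin (TCP) lies at the very end of the fingers, on their centre line; the grasp point (between the pads) lies 19 mm behind it; z points along the fingers, y is the line along which they close (so a half turn about z gives the same grasp; the last joint's range is limited). The gripper opens to 85 mm and grips with 20 to 120 N. Pads are 22 mm wide; open, the fingers measure 114 mm over their backs; the gripper's body (76 mm by 85 mm) begins 54 mm behind the grasp point. The pads swing forward as they close: fully open they stand 13 mm farther back than shut.
Start: joints at [-1.215, 0.124, 1.65, -0, 1.367, -0.083], TCP at [0.276, -0.588, 0.231] pointing down, gripper open.
Joint ranges: [-2.61, 2.61], [-1.02, 2.33], [0.03, 2.71], [-1.35, 4.49], [0.32, 2.68], [-2.91, 2.91]. Speed limits (rad/s): [2.57, 2.57, 3.14, 3.14, 3.14, 3.14].

## Interface

Orientations are given as a rotation vector (axis times angle).
In Python, from cell import sensors, get_image, camera_info, order gives the robot as it stands. The module is installed in compiled form; this text tells all that it offers.
- The arm moves only by the shell command python3 -m creep 'ROWS' [OPENING] [FORCE]. ROWS is JSON, a list of rows, each a list of 6 numbers: the shift along the tool's x, y, z in mm, then the turn, a rotation vector about the tool's x, y, z in degrees. In form: [[tx, ty, tz, ax, ay, az], ...]. A call has 1 to 20 rows; each row shifts and turns the commanded pose from where the row before left it, along the tool's axes as they then stand; what a row does not reach is not made up. A row lasts 1/10 s, in which the tool goes at most 50 mm and 8.59 degrees, less where a joint would pass 70% of its speed; a pose out of reach is approached as far as the arm can. A call is refused whole if a number of a shift passes 50 or a number of a turn 8.59, either way. A call with a gripper value outside its range is refused whole. OPENING is the opening, from 0 (shut) to 1 (fully open), set as the call begins (- or left out, the last holds). The fingers move at their own pace and stop on an object; FORCE is the grip in N (left out, the last holds). Time passes only in rows, so rows that do not move let the fingers close. It gives the time, the measured TCP pose, the force, the opening and the grip force at its end, in the units of the state.
- sensors.read_state(): the state, without advancing time (a new reading comes with each control period).
- get_image(name): name is "scene" or "top" or "wrist"; returns (picture, depth): 400x640x3 uint8, blue, green, red; 400x640 float32, m along the optical axis (not along the pixel's ray), 0 where there is no reading.
- camera_info(name): a dict with "K" (3x3 intrinsics, pixels), "dist_coeffs" ([k1, k2, p1, p2, k3] as OpenCV has them; the pictures are not rectified), "eye" and "orientation" of the camera in the world. Camera axes: x right, y down, z forward; pixel columns grow to the right and rows downward; lengths in m; the calibration is good to about 2 mm. A picture is of the moment at which its call begins: read the wrist's pose just before it. camera_info takes no time and is no camera call; for the wrist camera it gives the pose at the moment of the call.
- order.sign_off(): hands the job in; it is judged then, once.
The state is a dict: "time": time; "joint_pos": joint angles; "qvel": joint speeds; "joint_torque": joint torques, N m; "eef_pos": TCP position; "eef_rot": TCP orientation; "wrist_force": force on the tool from outside, world axes, zero at the start; "torque": the same for the moment, N m; "opening": finger opening in m; "gripper_force": force on a finger pad.
Only numpy, scipy, OpenCV 4.12 (cv2) and the standard library are available. Lean on these libraries where they do the work, as an engineer would, in place of code of your own. Each camera call takes 0.05 s, during which the arm holds its last target. There are 200 camera calls.

## Task

Set up the vacuum filter for the next sample: put the filter base on the open port of the steel manifold, then the perforated support disc into the top of the base, then the funnel over the disc, and last the lid on the funnel. Do them in that order, each fully seated and upright before the next. Leave the two sample cups standing where they are.

Things in the scene. Friction and masses are not known exactly. Their poses are not given: they have to be found in the camera images.
- manifold: Fixed steel manifold: tube 220 mm long on two feet, its middle 32 mm above the counter, with two upright ports 100 mm apart, one open, one closed by a black rubber stopper (top 79 mm up). A small black stopcock lever sits low in front of each port. Origin on the counter under the open port; z up; the tube runs along y, stoppered port 100 mm to -y.
- port_seat (a point): Target: centre of the open port's flat collar, 48 mm across, with a white seal on it, 60 mm above the counter. The filter base must rest on this collar. A steel spigot 23 mm across with a tapered tip stands 18 mm up from it. Axes as the manifold's.
- filter_base_mid (a point): Filter base, loose, round, steel, 36 mm high, 150 g: hub 46 mm across in the lower 20 mm, flange 60 mm across in the upper 16 mm (grasp that). Socket in the underside 27 mm across, 20 mm deep, goes over the port's spigot; well in the top 37 mm across, 9 mm deep. Stands upright. Point: its centre, 18 mm above its underside; z up.
- support_disc_mid (a point): Support disc, loose, round, steel, 16 mm high, 80 g: plate 47 mm across, 8 mm thick, pattern of small dark holes on top (grasp its edge), on a pilot 33 mm across, 8 mm deep, that goes into the base's top well until the plate rests on the base. Stands on its pilot. Point: its centre, 8 mm above its underside, level with the plate's underside; z up.
- funnel_mid (a point): Funnel, loose: steel tube open at both ends, 78 mm high, 170 g, wall 3 mm. Foot 60 mm across (54 inside) in the lowest 12 mm, body 56 mm across from 16 to 71 mm (grasp that), rim 61 mm (55 inside). The foot goes round the disc's plate and rests on the top of the filter base. Stands foot down. Point: its centre, 39 mm above its underside; z up to the rim.
- lid_mid (a point): Lid, loose, 30 mm high, 90 g: steel plate 65 mm across, 6 mm thick, on a plug 49 mm across, 6 mm deep, that goes into the funnel's mouth until the plate rests on the rim. On top a black knob 20 mm across (grasp it, 19 to 27 mm above the underside). Stands on its plug. Point: its centre, 15 mm above its underside; z up.
- cup_1_mid (a point): Sample cup, loose bystander, 48 mm across, 66 mm high with a green screw lid, standing among the parts. Point: its centre, 33 mm up. Not to be moved.
- cup_2_mid (a point): The other sample cup, alike, loose bystander, further back on the right. Point: its centre, 33 mm up. Not to be moved.
There are look-alikes about, which are no part of the job. Leave any red or yellow look-alike of the part that bears funnel_mid alone.

How it is judged:
By the outcome, as a careful person would: the job done as asked, in the order asked, and still so for the second after the job is handed in, with the robot touching nothing.
It also fails if it takes over 120 s, if anything falls off the work surface, if the arm or the gripper's body presses on something with over 40 N, if the wrist force passes 120 N, or if a joint passes its speed limit or range.

## Working session

There is one attempt and no reset: what is moved stays moved. The work goes in short steps, Python scripts to look and compute and a shell command to move; the robot and the scene stay as the last step left them, time stands still between calls to the robot, and variables do not carry over. Pictures are saved under pics/ and viewed, at most 14 in all, crops included, and the job is handed in when it is done.

```bash
mkdir -p pics; cat > h.py <<'E'
import numpy as np, cv2
from cell import sensors,get_image,camera_info,order
from scipy.spatial.transform import Rotation as R
def rot(o):
    o=np.array(o,float)
    return o if o.shape==(3,3) else (R.from_rotvec(o).as_matrix() if o.size==3 else R.from_quat(o).as_matrix())
def grab(n):
    ci=camera_info(n); im,d=get_image(n); return im,d,ci
def ray(ci,u,v):
    p=cv2.undistortPoints(np.array([[[u,v]]],float),np.array(ci["K"],float),np.array(ci["dist_coeffs"],float))[0,0]
    return np.array(ci["eye"],float),rot(ci["orientation"])@np.array([p[0],p[1],1.])
def onplane(ci,u,v,z):
    e,r=ray(ci,u,v); return e+r*(z-e[2])/r[2]
def cloud(ci,d):
    h,w=d.shape; uu,vv=np.meshgrid(np.arange(w),np.arange(h))
    p=cv2.undistortPoints(np.stack([uu,vv],-1).reshape(-1,1,2).astype(float),np.array(ci["K"],float),np.array(ci["dist_coeffs"],float)).reshape(h,w,2)
    c=np.dstack([p,np.ones((h,w))])*d[...,None]
    return c@rot(ci["orientation"]).T+np.array(ci["eye"],float)
E
python3 - <<'E'
from h import *
for n in("scene","top","wrist"):
    im,d,ci=grab(n); cv2.imwrite(f"pics/{n}0.png",im); np.savez(f"{n}0.npz",im=im,d=d)
    print(n,ci,(d>0).mean())
s=sensors.read_state();print(s)
E
```

```text
scene {'K': array([[468.39103418,   0.        , 315.13447977],
       [  0.        , 468.39103418, 187.22232966],
       [  0.        ,   0.        ,   1.        ]]), 'dist_coeffs': array([-0.02089706,  0.        ,  0.        ,  0.        ,  0.        ]), 'eye': array([-0.35669484, -0.80141704,  1.006312  ]), 'orientation': array([-2.05952057,  1.03183204, -0.46160651])} 0.99569921875
top {'K': array([[438.43984983,   0.        , 315.89326976],
       [  0.        , 438.43984983, 199.26115079],
       [  0.        ,   0.        ,   1.        ]]), 'dist_coeffs': array([-0.07641844,  0.        ,  0.        ,  0.        ,  0.        ]), 'eye': array([ 0.16763008, -0.10935874,  1.72137481]), 'orientation': array([-2.0328764 ,  2.19213956, -0.22689553])} 0.9958046875
wrist {'K': array([[325.31367675,   0.        , 322.808623  ],
       [  0.        , 325.31367675, 203.14919861],
       [  0.        ,   0.        ,   1.        ]]), 'dist_coeffs': array([-0.02929575,  0.        ,  0.        ,  0.        ,  0.        ]), 'eye': array([ 0.34468128, -0.55531   ,  0.37335694]), 'orientation': array([ 2.42940256, -1.54195766, -0.24000597])} 0.99601171875
{'time': 0.15, 'joint_pos': array([-1.21462669e+00,  1.24412128e-01,  1.65138173e+00, -2.81226348e-05,
        1.36750138e+00, -8.25802264e-02]), 'qvel': array([-0.00238935, -0.00159179, -0.00389709, -0.0003314 ,  0.00073089,
       -0.00060356]), 'joint_torque': array([ 6.69818619e-04, -4.24228692e+01, -3.66012383e+01, -8.25019379e-05,
        4.73026070e-03, -1.50496857e-05]), 'eef_pos': array([ 0.27593437, -0.5879893 ,  0.23028595]), 'eef_rot': array([-3.06465564e+00, -6.83314558e-01,  4.07339674e-04]), 'wrist_force': array([ 0.2261856 ,  0.86522593, -0.43327785]), 'torque': array([0.03750541, 0.02573464, 0.03163946]), 'gripper_force': 0.0, 'opening': 0.08554559660429709}
```

View pics/scene0.png

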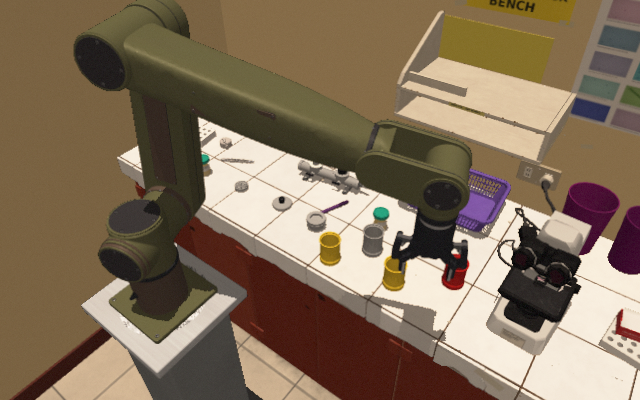

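View pics/top0.png

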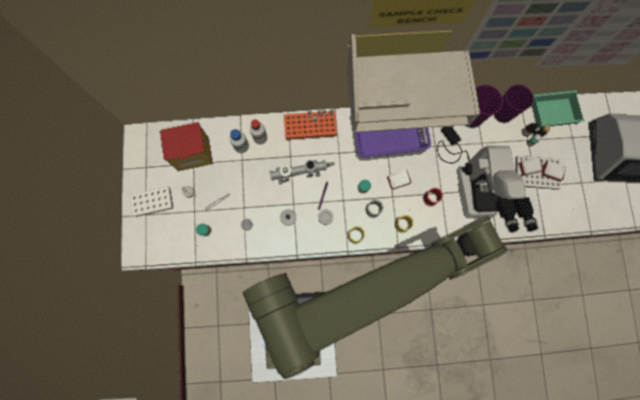

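The scene view shows yellow look-alikes at (330,248) and (394,273), a red one at (454,272), and the steel funnel at (373,240). It also shows a ring-shaped part at (316,221), the lid at (282,203), small discs at (241,186) and (226,142), and the manifold at (328,175). The top view shows the same things at (374,209), (325,216), (288,217), (247,224) and (187,191). I'll crop closer.

```bash
python3 - <<'E'
from h import *
t=np.load("top0.npz")["im"]; s=np.load("scene0.npz")["im"]
a=cv2.resize(t[150:245,170:400],(800,330),interpolation=cv2.INTER_CUBIC)
b=cv2.resize(s[130:265,195:415],(440,270),interpolation=cv2.INTER_CUBIC)
o=np.zeros((600,800,3),np.uint8); o[:330]=a; o[330:,:440]=b
cv2.imwrite("pics/c1.png",o)
ci=camera_info("top"); 
P=cloud(ci,np.load("top0.npz")["d"])
for n,u,v,z in [("funnel",374,209,.078),("base",325,216,.036),("lid",288,217,.02),("d1",247,224,.016),("d2",187,191,.016),("portA",283,172,.06),("portB",312,167,.079),("cup1",365,186,.066),("cup2",203,230,.066)]:
    print(n,onplane(ci,u,v,z).round(3),P[v-3:v+4,u-3:u+4,2].max().round(3))
E
```

```text
funnel [ 0.46  -0.35   0.078] 0.008
base [ 0.454 -0.163  0.036] 0.037
lid [ 0.464 -0.018  0.02 ] 0.035
d1 [0.449 0.146 0.016] 0.024
d2 [0.601 0.382 0.016] 0.03
portA [ 0.637 -0.011  0.06 ] 0.082
portB [ 0.643 -0.126  0.079] 0.087
cup1 [ 0.555 -0.326  0.066] 1.721
cup2 [0.43  0.308 0.066] 0.073
```

View pics/c1.png

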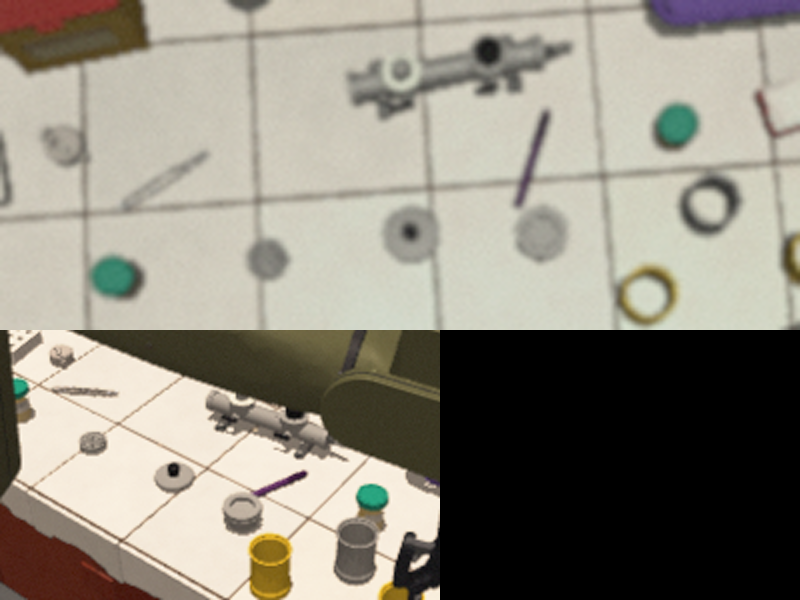

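Choices:
- Base: top (325.8,217), ring with a well. The look-alikes are the lid at (288,217) and the disc at (247,224).
- Disc: (247,224.5). The knobbed thing at (187,191) is not it.
- Lid: (288,217), with the black knob.
- Funnel: the steel one at (374,209). The yellow and red ones at (356,234), (403,223) and (432,196) are left alone.
- Open port: (285,170). The stoppered one is at (311,164).

The crop confirms these. I'll move above the base.

```bash
python3 -m creep '[[34,-31,0,0,0,0],[34,-31,0,0,0,0],[34,-31,0,0,0,0],[34,-31,0,0,0,0],[34,-31,0,0,0,0],[34,-31,0,0,0,0],[34,-31,0,0,0,0],[34,-31,0,0,0,0],[34,-31,0,0,0,0],[34,-31,0,0,0,0],[0,0,0,0,0,8.4],[0,0,0,0,0,8.4],[0,0,0,0,0,8.3],[0,0,0,0,0,0],[0,0,0,0,0,0]]' 1 40
python3 - <<'E'
from h import *
im,d,ci=grab("wrist"); s=sensors.read_state(); print(s["eef_pos"],s["eef_rot"],ci["eye"]); cv2.imwrite("pics/w1.png",im); np.savez("w1.npz",im=im,d=d)
im,d,ci=grab("top"); cv2.imwrite("pics/t1.png",im)
P=cloud(ci,d); np.save("P_top.npy",P)
E
```

```text
time: 1.65
eef_pos: [0.4521, -0.1633, 0.2311]
eef_rot: [-3.141, -0.006, 0.001]
wrist_force: [0.7, -0.4, -0.3]
opening: 0.0858
gripper_force: 0.0
[ 0.45206575 -0.16337487  0.23112824] [-3.14141458e+00 -4.78946892e-03  4.45984250e-04] [ 0.52801094 -0.16269354  0.37424832]
```

View pics/w1.png

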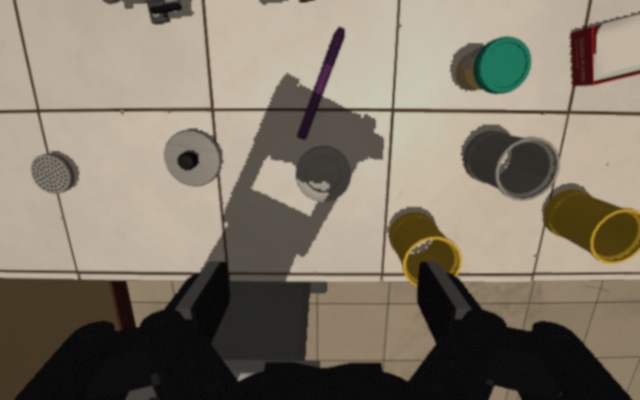

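This view shows the perforated disc at (53,173), the lid at (192,157), the base at (322,173), the steel funnel rim at (526,167) and the cup at (502,65). The disc choice is confirmed. I'll measure centres from the depth.

```bash
cat >> h.py <<'E'
def circ(P,g,zlo,zhi,rad=.045):
    m=(np.hypot(P[...,0]-g[0],P[...,1]-g[1])<rad)&(P[...,2]>zlo)&(P[...,2]<zhi)
    q=P[m][:,:2].astype(np.float32)
    if len(q)<10: return len(q)
    h=cv2.convexHull((q*1000).reshape(-1,1,2))[:,0].astype(float)
    from scipy.optimize import least_squares
    f=least_squares(lambda p:np.hypot(h[:,0]-p[0],h[:,1]-p[1])-p[2],[*h.mean(0),25],loss="soft_l1")
    c,r=cv2.minEnclosingCircle((q*1000).reshape(-1,1,2))
    return len(q),f.x.round(1),np.round(c,1),round(r,1),"z",np.percentile(P[m][:,2],[50,95]).round(4)
E
python3 - <<'E'
from h import *
w=np.load("w1.npz"); ci=camera_info("wrist"); P=cloud(ci,w["d"]); T=np.load("P_top.npy")
for n,g,lo,hi in [("base",(.454,-.163),.028,.045),("disc",(.449,.146),.010,.025),("lid",(.464,-.018),.006,.018),("funnel",(.46,-.35),.068,.09),("cup1",(.555,-.326),.05,.08),("port",(.637,-.011),.055,.068),("spig",(.637,-.011),.071,.086),("stop",(.643,-.126),.071,.09)]:
    print(n,"W",circ(P,g,lo,hi),"T",circ(T,g,lo,hi))
for u,v in[(322,173),(53,173),(192,157),(526,167)]: print(P[v,u].round(4))
E
```

```text
base W (1883, array([ 453. , -162.3,   29.5]), array([ 452.9, -162.3]), 29.9, 'z', array([0.0363, 0.0378])) T (77, array([ 455. , -162.4,   27. ]), array([ 454.9, -162.7]), 28.3, 'z', array([0.034 , 0.0382]))
disc W (1337, array([449.7, 150. ,  23.3]), array([449.8, 150.2]), 23.8, 'z', array([0.0169, 0.0183])) T (86, array([447.5, 147.8,  22. ]), array([448. , 147.4]), 22.9, 'z', array([0.0137, 0.0214]))
lid W (2269, array([466.1, -14.7,  32.5]), array([465.5, -14.5]), 33.2, 'z', array([0.0121, 0.0135])) T (140, array([469.1, -15.7,  34.3]), array([470.2, -15.3]), 36.7, 'z', array([0.0113, 0.0163]))
funnel W (1409, array([ 468.5, -353.6,   30.4]), array([ 468.7, -353.5]), 31.2, 'z', array([0.0761, 0.0792])) T (67, array([ 468. , -354. ,   29.8]), array([ 468.1, -354.3]), 31.1, 'z', array([0.0745, 0.0806]))
cup1 W (2610, array([ 560.1, -323.5,   24. ]), array([ 560.1, -323.6]), 24.5, 'z', array([0.0656, 0.0673])) T (122, array([ 559. , -323.6,   23.8]), array([ 559. , -324.4]), 24.7, 'z', array([0.0635, 0.0697]))
port W 0 T (68, array([643.4, -17.2,  23.3]), array([643.6, -14.3]), 26.7, 'z', array([0.0587, 0.0648]))
spig W 0 T (22, array([641.9, -17.8,   9.8]), array([642. , -17.8]), 10.8, 'z', array([0.0775, 0.0831]))
stop W 0 T (50, array([ 657.1, -116.1,   16. ]), array([ 656.6, -117.3]), 17.3, 'z', array([0.0779, 0.0844]))
[ 0.4532 -0.1617  0.027 ]
[0.4508 0.1462 0.0168]
[ 0.471  -0.0227  0.0298]
[ 0.4627 -0.3791  0.0357]
```

```bash
python3 -m creep '[[1,-1,40,0,0,0],[0,0,40,0,0,0],[0,0,40,0,0,0],[0,0,40,0,0,0],[0,0,30,0,0,0],[0,0,15,0,0,0],[0,0,10,0,0,0],[0,0,9,0,0,0],[0,0,0,0,0,0]]' 1 40
python3 -m creep '[[0,0,0,0,0,0],[0,0,0,0,0,0],[0,0,0,0,0,0],[0,0,0,0,0,0],[0,0,0,0,0,0],[0,0,0,0,0,0],[0,0,0,0,0,0],[0,0,0,0,0,0]]' 0 40
```

```text
time: 2.65
eef_pos: [0.4529, -0.1623, 0.0067]
eef_rot: [-3.141, -0.002, 0.002]
wrist_force: [-0.6, 1.0, 0.1]
opening: 0.0857
gripper_force: 0.0
time: 3.45
eef_pos: [0.4544, -0.163, 0.0089]
eef_rot: [3.14, 0.001, 0.004]
wrist_force: [-1.3, -0.6, 6.6]
opening: 0.0581
gripper_force: 43.5
```

```bash
python3 -m creep '[[0,0,-15,0,0,0],[0,0,-35,0,0,0],[0,0,-40,0,0,0],[0,0,-40,0,0,0],[26,-48,0,0,0,0],[26,-48,0,0,0,0],[26,-48,0,0,0,0],[0,0,0,0,0,0],[0,0,0,0,0,0]]' - 60
cat > meas.py <<'E'
import sys
from h import *
ci=camera_info("wrist"); im,d,_=grab("wrist"); P=cloud(ci,d); s=sensors.read_state()
print(s["eef_pos"].round(4),s["opening"].round(4),s["gripper_force"])
cv2.imwrite(f"pics/{sys.argv[1]}.png",im); np.savez(sys.argv[1],im=im,d=d,P=P)
for a in sys.argv[2:]:
    x,y,lo,hi,r=map(float,a.split(",")); print(a,circ(P,(x,y),lo,hi,r))
E
python3 meas.py w2 .643,-.017,.055,.066,.04 .643,-.017,.070,.09,.03 .657,-.116,.07,.09,.03
```

```text
time: 4.35
eef_pos: [0.5243, -0.0293, 0.1367]
eef_rot: [3.141, 0.006, -0.002]
wrist_force: [-0.3, -0.8, -1.7]
opening: 0.0577
gripper_force: 64.8Traceback (most recent call last):
  File "meas.py", line 4, in <module>
    print(s["eef_pos"].round(4),s["opening"].round(4),s["gripper_force"])
                                ^^^^^^^^^^^^^^^^^^
AttributeError: 'float' object has no attribute 'round'
```

```bash
sed -i 's/s\["opening"\].round(4)/round(s["opening"],4)/' meas.py
python3 meas.py w2 .643,-.017,.055,.066,.04 .643,-.017,.070,.09,.03 .657,-.116,.07,.09,.03
```

```text
[ 0.5238 -0.0309  0.1367] 0.0576 64.7971876244992
.643,-.017,.055,.066,.04 (2993, array([644.1, -17.9,  23.6]), array([643.9, -17.9]), 23.8, 'z', array([0.0605, 0.0619]))
.643,-.017,.070,.09,.03 (1358, array([643.9, -17.9,  11.2]), array([644., -18.]), 11.5, 'z', array([0.078 , 0.0796]))
.657,-.116,.07,.09,.03 (1371, array([ 656. , -116.7,   16.2]), array([ 653.6, -116.9]), 16.1, 'z', array([0.0793, 0.0806]))
```

View pics/w2.png

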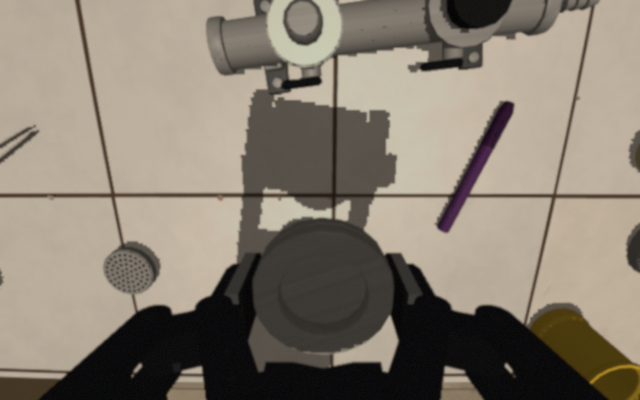

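The open port with its white collar is at (302,20), the stoppered port is at right (475,5), and the base is held at (322,285). Next I'll check where it sits in the hand, and its tilt.

```bash
cat >> h.py <<'E'
def held(P,g,zlo,zhi,rad):
    m=(np.hypot(P[...,0]-g[0],P[...,1]-g[1])<rad)&(P[...,2]>zlo)&(P[...,2]<zhi)
    q=P[m]; A=np.c_[q[:,:2]-q[:,:2].mean(0),np.ones(len(q))]
    k=np.linalg.lstsq(A,q[:,2],rcond=None)[0]
    print("slopes deg",np.degrees(k[:2]).round(2),"z",k[2].round(4),len(q))
E
python3 - <<'E'
from h import *
P=np.load("w2.npz")["P"]
print(circ(P,(.524,-.031),.158,.172,.034)); held(P,(.524,-.031),.158,.172,.027)
print(np.percentile(P[(np.hypot(P[...,0]-.530,P[...,1]+.031)<.012)][:,2],[5,50,95]))
E
```

```text
(10704, array([523.1, -30. ,  30.3]), array([525.5, -31. ]), 33.5, 'z', array([0.1639, 0.166 ]))
slopes deg [ 1.14 -0.09] z 0.1637 7208
[-7.99144961e-05  2.12503102e-01  2.21650905e-01]
```

```bash
python3 -m creep '[[30,-3,0,0,0,0],[30,-3,0,0,0,0],[30,-3,0,0,0,0],[30,-3,0,0,0,0],[0,0,20,0,0,0],[0,0,0,0,0,0],[0,0,0,0,0,0],[0,0,0,0,0,0]]'
python3 meas.py w3
python3 - <<'E'
from h import *
P=np.load("w3.npz")["P"]; e=sensors.read_state()["eef_pos"]
z=e[2]+.027; print(e,circ(P,e,z-.004,z+.004,.031)); held(P,e,z-.005,z+.005,.026)
E
```

```text
time: 5.25
eef_pos: [0.6441, -0.0191, 0.1179]
eef_rot: [3.142, -0.001, 0.001]
wrist_force: [0.0, 0.0, -1.6]
opening: 0.0576
gripper_force: 64.8
[ 0.6444 -0.0189  0.1183] 0.0579 64.83839278109372
[ 0.64441497 -0.01893665  0.11829923] (9601, array([643.3, -18.7,  29.9]), array([644.4, -18.9]), 31.0, 'z', array([0.1452, 0.1463]))
slopes deg [1.11 0.01] z 0.145 6207
```

```bash
python3 -m creep '[[0.5,-0.8,20,0,0,0],[0,0,10,0,0,0],[0,0,5,0,0,0],[0,0,5,0,0,0],[0,0,4,0,0,0],[0,0,0,0,0,0],[0,0,0,0,0,0]]'
```

```text
time: 6.0
eef_pos: [0.6453, -0.0175, 0.0737]
eef_rot: [3.142, 0.001, 0.001]
wrist_force: [-0.5, 0.8, -0.5]
opening: 0.0573
gripper_force: 64.8
```

```bash
python3 -m creep '[[0,0,3,0,0,0],[0,0,2,0,0,0],[0,0,1,0,0,0],[0,0,0,0,0,0],[0,0,0,0,0,0]]'
```

```text
time: 6.5
eef_pos: [0.6454, -0.0176, 0.0691]
eef_rot: [3.141, 0.001, 0.001]
wrist_force: [-3.5, -1.0, 5.8]
opening: 0.0579
gripper_force: 65.7
```

```bash
python3 -m creep '[[0,0,1,0,0,0],[0,0,0,0,0,0],[0,0,0,0,0,0]]'; python3 -m creep '[[0,0,0,0,0,0],[0,0,0,0,0,0],[0,0,0,0,0,0],[0,0,0,0,0,0],[0,0,-10,0,0,0],[0,0,-25,0,0,0],[0,0,-40,0,0,0],[-40,0,-30,0,0,0],[-40,0,-10,0,0,0],[-20,0,0,0,0,0],[0,0,0,0,0,0],[0,0,0,0,0,0]]' 1
python3 meas.py w4 .644,-.018,.090,.102,.04
python3 - <<'E'
from h import *
P=np.load("w4.npz")["P"]; held(P,(.644,-.018),.085,.105,.033)
E
```

```text
time: 6.8
eef_pos: [0.6454, -0.0175, 0.0691]
eef_rot: [3.141, 0.001, 0.0]
wrist_force: [-7.1, 0.1, 10.4]
opening: 0.0576
gripper_force: 66.1
time: 8.0
eef_pos: [0.5454, -0.0176, 0.1821]
eef_rot: [3.141, 0.001, 0.003]
wrist_force: [-0.8, -0.3, 0.5]
opening: 0.0852
gripper_force: 0.0
[ 0.5457 -0.0177  0.1818] 0.0855 0.0
.644,-.018,.090,.102,.04 (4317, array([644.5, -16.8,  29.7]), array([644.4, -16.8]), 30.0, 'z', array([0.0964, 0.0976]))
slopes deg [ 0.13 -0.13] z 0.0931 6814
```

```bash
python3 -m creep '[[-24,-42,0,0,0,0],[-24,-42,0,0,0,0],[-24,-42,0,0,0,0],[-24,-42,0,0,0,0],[0,0,0,0,0,0],[0,0,0,0,0,0]]'
python3 meas.py w5 .4497,.150,.01,.025,.04
python3 - <<'E'
from h import *
P=np.load("w5.npz")["P"]; e=sensors.read_state()["eef_pos"]
m=(abs(P[...,0]-e[0])<.03)&(abs(abs(P[...,1]-e[1])-.05)<.015)&(P[...,2]>e[2]-.02)
q=P[m]; print(e[2],np.percentile(q[:,2],[0,1,5,20]))
E
```

```text
time: 8.65
eef_pos: [0.4493, 0.1514, 0.1813]
eef_rot: [3.141, 0.005, 0.0]
wrist_force: [0.5, -0.4, -0.2]
opening: 0.0851
gripper_force: 0.0
[0.4496 0.1506 0.1813] 0.0854 0.0
.4497,.150,.01,.025,.04 (1762, array([448.9, 151.4,  23.2]), array([448.9, 151.5]), 23.5, 'z', array([0.0166, 0.0178]))
0.1813284146218305 [0.19472675 0.19875444 0.20602461 0.22454177]
```

```bash
python3 -m creep '[[-0.5,-0.7,45,0,0,0],[0,0,45,0,0,0],[0,0,40,0,0,0],[0,0,25,0,0,0],[0,0,15,0,0,0],[0,0,7,0,0,0],[0,0,4,0,0,0],[0,0,0,0,0,0],[0,0,0,0,0,0]]' 1 40
python3 -m creep '[[0,0,0,0,0,0],[0,0,0,0,0,0],[0,0,0,0,0,0],[0,0,0,0,0,0],[0,0,0,0,0,0],[0,0,0,0,0,0],[0,0,0,0,0,0],[0,0,0,0,0,0]]' 0 40
```

```text
time: 9.6
eef_pos: [0.4496, 0.151, 0.0014]
eef_rot: [-3.141, -0.0, -0.003]
wrist_force: [0.9, 0.1, -0.7]
opening: 0.0851
gripper_force: 0.0
time: 10.4
eef_pos: [0.4488, 0.1512, 0.0014]
eef_rot: [3.142, 0.001, 0.001]
wrist_force: [-2.5, -1.3, 5.1]
opening: 0.0448
gripper_force: 40.1
```

```bash
python3 -m creep '[[0,0,-15,0,0,0],[0,0,-35,0,0,0],[0,0,-40,0,0,0],[0,0,-45,0,0,0],[39,33.6,-5,0,0,0],[39,33.6,0,0,0,0],[39,33.6,0,0,0,0],[39,33.6,0,0,0,0],[39,33.6,0,0,0,0],[0,0,0,0,0,0],[0,0,0,0,0,0],[0,0,0,0,0,0]]' - 60
python3 meas.py w6
python3 - <<'E'
from h import *
P=np.load("w6.npz")["P"]; e=sensors.read_state()["eef_pos"]
z=e[2]+.0146; print(e,circ(P,e,z-.005,z+.005,.0255)); held(P,e,z-.006,z+.006,.021)
E
```

```text
time: 11.6
eef_pos: [0.6369, -0.0113, 0.1397]
eef_rot: [-3.141, -0.002, 0.002]
wrist_force: [-0.2, 0.7, -1.0]
opening: 0.0435
gripper_force: 61.3
[ 0.6368 -0.0109  0.1399] 0.0441 61.294523645192385
[ 0.63683584 -0.01093945  0.13993595] (7780, array([637.6, -11. ,  23.9]), array([636.9, -11. ]), 25.4, 'z', array([0.1546, 0.1556]))
slopes deg [0.11 0.14] z 0.1546 6082
```

View pics/w6.png

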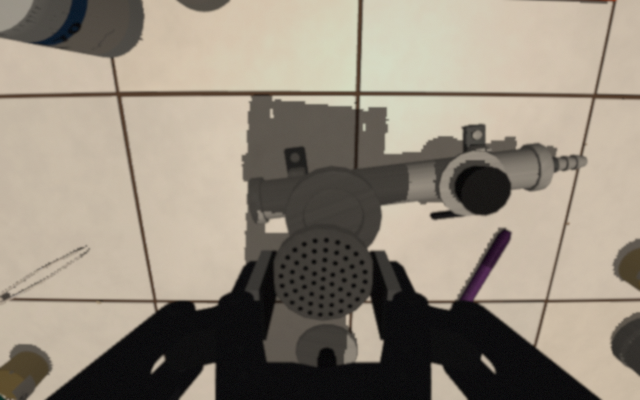

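Disc is held level at (323,272), with the base on its port behind it at (333,210).

```bash
python3 -m creep '[[7,5.8,10,0,0,0],[0,0,15,0,0,0],[0,0,10,0,0,0],[0,0,0,0,0,0],[0,0,0,0,0,0],[0,0,0,0,0,0]]'
python3 meas.py w7
python3 - <<'E'
from h import *
P=np.load("w7.npz")["P"]; e=sensors.read_state()["eef_pos"]
z=e[2]+.0146; print(e,circ(P,e,z-.005,z+.005,.0255)); print(circ(P,(.6445,-.017),.092,.101,.033))
E
```

```text
time: 12.25
eef_pos: [0.6451, -0.0176, 0.1056]
eef_rot: [3.142, 0.001, 0.001]
wrist_force: [0.4, 0.1, -1.0]
opening: 0.0445
gripper_force: 61.3
[ 0.6452 -0.0176  0.1058] 0.0441 61.300140023231506
[ 0.64519194 -0.01762612  0.10581698] (7784, array([645.3, -16.9,  23.8]), array([645.4, -17.6]), 25.4, 'z', array([0.1204, 0.1215]))
(2786, array([645.2, -17. ,  29.3]), array([648.1, -16.9]), 29.4, 'z', array([0.0965, 0.0975]))
```

Aligned within 0.5 mm. Lowering: 16.5 mm to go.

```bash
python3 -m creep '[[0,0,5,0,0,0],[0,0,4,0,0,0],[0,0,3,0,0,0],[0,0,2,0,0,0],[0,0,2,0,0,0],[0,0,1,0,0,0],[0,0,0,0,0,0],[0,0,0,0,0,0]]'
```

```text
time: 13.1
eef_pos: [0.6452, -0.0177, 0.0941]
eef_rot: [3.141, 0.001, -0.001]
wrist_force: [-13.9, 1.3, 24.8]
opening: 0.0438
gripper_force: 75.0
```

The fingertips are on the base flange and the pilot is about 3 mm into the well. I'll relax, release and let it drop in.

```bash
python3 -m creep '[[0,0,-3,0,0,0],[0,0,0,0,0,0],[0,0,0,0,0,0]]'; python3 -m creep '[[0,0,0,0,0,0],[0,0,0,0,0,0],[0,0,0,0,0,0],[0,0,0,0,0,0],[0,0,-10,0,0,0],[0,0,-25,0,0,0],[0,0,-40,0,0,0],[-40,0,-15,0,0,0],[-40,0,0,0,0,0],[-20,0,0,0,0,0],[0,0,0,0,0,0],[0,0,0,0,0,0]]' 1
python3 meas.py w8 .645,-.017,.100,.112,.032 .645,-.017,.092,.099,.035
python3 - <<'E'
from h import *
P=np.load("w8.npz")["P"]; held(P,(.645,-.017),.098,.115,.022)
E
```

```text
time: 13.4
eef_pos: [0.6456, -0.0177, 0.0941]
eef_rot: [3.141, 0.001, 0.003]
wrist_force: [-5.8, -0.2, 11.2]
opening: 0.044
gripper_force: 68.2
time: 14.6
eef_pos: [0.5453, -0.0177, 0.182]
eef_rot: [3.141, 0.001, 0.003]
wrist_force: [-0.0, 0.5, 0.5]
opening: 0.0856
gripper_force: 0.0
[ 0.5456 -0.0178  0.1818] 0.0859 0.0
.645,-.017,.100,.112,.032 (4535, array([646.4, -17.1,  23.2]), array([646.3, -17.1]), 23.6, 'z', array([0.1045, 0.1057]))
.645,-.017,.092,.099,.035 (2267, array([644.4, -16.9,  29.6]), array([644.6, -16.5]), 30.1, 'z', array([0.0965, 0.0976]))
slopes deg [ 0.27 -0.01] z 0.1046 4096
```

```bash
python3 - <<'E'
from h import *
d=np.load("w1.npz"); hsv=cv2.cvtColor(d["im"],cv2.COLOR_BGR2HSV)
t=np.load("top0.npz"); T=cloud(camera_info("top"),t["d"]); h=cv2.cvtColor(t["im"],cv2.COLOR_BGR2HSV)
m=((h[...,1]>120)&(h[...,2]>80)&((h[...,0]<40)|(h[...,0]>170))).astype(np.uint8); m[:180]=0; m[:,:340]=0; m[:,445:]=0
n,l,s,c=cv2.connectedComponentsWithStats(m)
for i in range(1,n):
    if s[i,4]>20: x,y,w,hh=s[i,:4]; print(c[i].round(1),s[i,4],onplane(camera_info("top"),x+w/2-.5,y+hh/2-.5,.07).round(3))
E
```

```text
[436.5 190.6] 22 [ 0.51  -0.599  0.07 ]
[408.  219.3] 35 [ 0.405 -0.471  0.07 ]
[398.5 227. ] 23 [ 0.392 -0.442  0.07 ]
```

```bash
python3 -m creep '[[-11,42,0,0,0,0],[-11,42,0,0,0,0],[-11,42,0,0,0,0],[-11,42,0,0,0,0],[-11,42,0,0,0,0],[-11,42,0,0,0,0],[-11,42,0,0,0,0],[0,42,0,0,0,0],[0,0,0,0,0,0],[0,0,0,0,0,0],[0,0,0,0,0,0]]'
python3 meas.py w9 .4685,-.3536,.070,.085,.036
```

```text
time: 15.75
eef_pos: [0.4685, -0.3532, 0.1807]
eef_rot: [-3.141, -0.002, 0.001]
wrist_force: [-0.0, -0.5, -0.6]
opening: 0.0855
gripper_force: 0.0
[ 0.4685 -0.3528  0.1808] 0.0856 0.0
.4685,-.3536,.070,.085,.036 (1644, array([ 468.5, -353.6,   30.2]), array([ 468.5, -353.6]), 30.5, 'z', array([0.0773, 0.0794]))
```

View pics/w9.png

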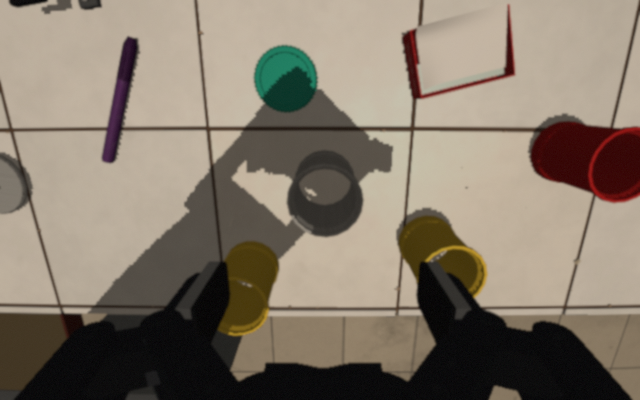

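The steel funnel is at (325,195), with yellow ones at (245,305) and (455,270) and the cup at (286,78). I'll turn the hand 8.5° for clearance from the yellow ones and go down.

```bash
python3 -m creep '[[0,0.5,0,0,0,-8.5],[0,0,40,0,0,0],[0,0,40,0,0,0],[0,0,30,0,0,0],[0,0,20,0,0,0],[0,0,14,0,0,0],[0,0,10,0,0,0],[0,0,0,0,0,0],[0,0,0,0,0,0]]' 0.93 40
python3 -m creep '[[0,0,0,0,0,0],[0,0,0,0,0,0],[0,0,0,0,0,0],[0,0,0,0,0,0],[0,0,0,0,0,0],[0,0,0,0,0,0]]' 0 40
```

```text
time: 16.7
eef_pos: [0.4687, -0.3546, 0.0281]
eef_rot: [3.132, 0.234, 0.002]
wrist_force: [-0.4, -0.0, 0.4]
opening: 0.0795
gripper_force: 0.0
time: 17.3
eef_pos: [0.4689, -0.3549, 0.0291]
eef_rot: [3.131, 0.234, 0.003]
wrist_force: [-1.1, 1.9, 6.6]
opening: 0.0563
gripper_force: 43.1
```

```bash
python3 -m creep '[[0,0,-15,0,0,0],[0,0,-35,0,0,0],[0,0,-40,0,0,0],[0,0,-40,0,0,0],[0,0,-20,0,0,8.5],[22,-42,0,0,0,0],[22,-42,0,0,0,0],[22,-42,0,0,0,0],[22,-42,0,0,0,0],[22,-42,0,0,0,0],[22,-42,0,0,0,0],[22,-42,0,0,0,0],[22,-43,0,0,0,0],[0,0,0,0,0,0],[0,0,0,0,0,0],[0,0,0,0,0,0]]' - 55
python3 meas.py w10
python3 - <<'E'
from h import *
P=np.load("w10.npz")["P"]; e=sensors.read_state()["eef_pos"]
z=e[2]+.049; print(e,circ(P,e,z-.004,z+.006,.0335)); held(P,e,z-.005,z+.006,.0335)
E
```

```text
time: 18.9
eef_pos: [0.6433, -0.0177, 0.1773]
eef_rot: [3.141, 0.0, -0.001]
wrist_force: [-0.5, -0.4, -1.2]
opening: 0.0558
gripper_force: 59.1
[ 0.6433 -0.0181  0.1773] 0.0557 59.05821779742837
[ 0.64329785 -0.01811494  0.17728759] (3482, array([644.5, -17.2,  30.1]), array([647. , -18.1]), 32.4, 'z', array([0.2261, 0.2282]))
slopes deg [ 3.69 -0.21] z 0.2253 3945
```

View pics/w10.png

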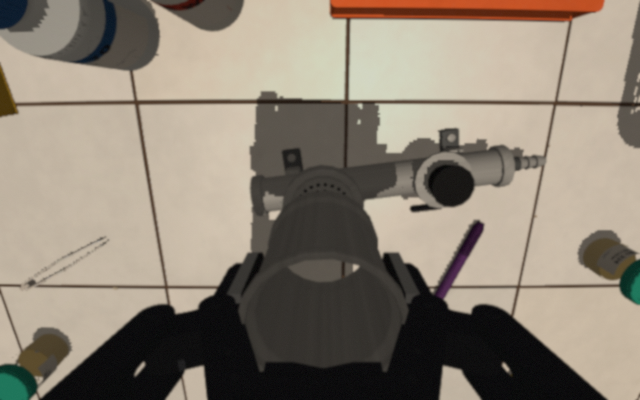

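The funnel is held at (323,310) above the disc at (325,185). I'll check its lean from the wall and rim depth.

```bash
python3 - <<'E'
from h import *
P=np.load("w10.npz")["P"]
r=np.hypot(P[...,0]-.6443,P[...,1]+.0172)
m=(r>.0265)&(r<.0315)&(P[...,2]>.219)&(P[...,2]<.231); 
for a in range(-180,180,30):
    th=np.degrees(np.arctan2(P[...,1]+.0172,P[...,0]-.6443)); k=m&(th>=a)&(th<a+30)
    if k.sum()>5: print(a,k.sum(),np.percentile(P[k][:,2],[50,90]).round(4))
w=(abs(P[...,1]+.0172)<.004)&(P[...,0]>.655)&(P[...,0]<.69)&(P[...,2]>.165)&(P[...,2]<.216)
q=P[w]; print(len(q),np.polyfit(q[:,2],q[:,0],1), [ (z,q[abs(q[:,2]-z)<.004][:,0].mean().round(4)) for z in (.17,.18,.19,.2,.21)])
print(circ(P,(.645,-.017),.100,.112,.03))
E
```

```text
-150 189 [0.2233 0.2265]
-120 206 [0.2228 0.2241]
-90 405 [0.226  0.2273]
-60 422 [0.2263 0.2271]
-30 533 [0.2261 0.2271]
0 532 [0.2262 0.2272]
30 415 [0.2263 0.2272]
60 379 [0.2262 0.2274]
90 156 [0.2231 0.2245]
120 173 [0.2239 0.2266]
825 [0.00467129 0.6699938 ] [(0.17, np.float64(0.6708)), (0.18, np.float64(0.6709)), (0.19, np.float64(0.6708)), (0.2, np.float64(0.6709)), (0.21, np.float64(0.671))]
(690, array([646.3, -17. ,  23.2]), array([653.3, -17. ]), 22.2, 'z', array([0.1044, 0.1056]))
```

```bash
python3 -m creep '[[1.5,0,15,0,0,0],[0,0,15,0,0,0],[0,0,8,0,0,0],[0,0,4,0,0,0],[0,0,3,0,0,0],[0,0,3,0,0,0],[0,0,0,0,0,0],[0,0,0,0,0,0]]'
```

```text
time: 19.75
eef_pos: [0.6456, -0.0171, 0.1296]
eef_rot: [3.142, 0.001, 0.001]
wrist_force: [-0.5, 0.1, -2.3]
opening: 0.056
gripper_force: 59.1
```

```bash
python3 -m creep '[[0,0,2,0,0,0],[0,0,2,0,0,0],[0,0,1,0,0,0],[0,0,0,0,0,0],[0,0,0,0,0,0]]'
```

```text
time: 20.25
eef_pos: [0.6457, -0.0171, 0.1253]
eef_rot: [3.142, 0.001, 0.002]
wrist_force: [-1.9, 0.4, 5.5]
opening: 0.0557
gripper_force: 59.6
```

```bash
python3 -m creep '[[0,0,1,0,0,0],[0,0,0,0,0,0]]'; python3 -m creep '[[0,0,0,0,0,0],[0,0,0,0,0,0],[0,0,0,0,0,0],[0,0,0,0,0,0],[0,0,-10,0,0,0],[0,0,-25,0,0,0],[0,0,-40,0,0,0],[0,0,-45,0,0,0],[-40,0,-20,0,0,0],[-40,0,0,0,0,0],[-20,0,0,0,0,0],[0,0,0,0,0,0],[0,0,0,0,0,0]]' 1
python3 meas.py w11 .645,-.017,.168,.182,.038
python3 - <<'E'
from h import *
P=np.load("w11.npz")["P"]
w=(abs(P[...,1]+.017)<.02)&(P[...,0]>.60)&(P[...,0]<.68)&(P[...,2]>.168)&(P[...,2]<.18)
q=P[w]; print(np.percentile(q[q[:,0]<.63][:,2],[50,90]),np.percentile(q[q[:,0]>.66][:,2],[50,90]))
w=(abs(P[...,1]+.017)<.004)&(P[...,0]>.60)&(P[...,0]<.63)&(P[...,2]>.115)&(P[...,2]<.165)
q=P[w]; print(len(q), len(q) and np.polyfit(q[:,2],q[:,0],1))
E
```

```text
time: 20.45
eef_pos: [0.6458, -0.0171, 0.1253]
eef_rot: [3.142, 0.001, 0.002]
wrist_force: [-4.4, 0.8, 8.9]
opening: 0.0559
gripper_force: 60.1
time: 21.75
eef_pos: [0.5456, -0.0173, 0.264]
eef_rot: [3.141, 0.001, 0.003]
wrist_force: [0.0, 0.1, -0.4]
opening: 0.0852
gripper_force: 0.0
[ 0.5459 -0.0173  0.2637] 0.0856 0.0
.645,-.017,.168,.182,.038 (2345, array([645.6, -16.4,  30.1]), array([645.9, -16.5]), 30.6, 'z', array([0.1734, 0.1755]))
[0.17355652 0.17528203] [0.1723556  0.17503152]
1 [2.02742398 0.31059446]<stdin>:6: RankWarning: Polyfit may be poorly conditioned
```

```bash
python3 -m creep '[[-40,-1,0,0,0,0],[-40,-1.5,20,0,0,0],[0,0,30,0,0,0],[0,0,30,0,0,0],[0,0,0,0,0,0],[0,0,0,0,0,0]]' 0.7 30
python3 meas.py w12 .466,-.0147,.006,.018,.045 .466,-.0147,.024,.036,.02
```

```text
time: 22.4
eef_pos: [0.4658, -0.0148, 0.1833]
eef_rot: [-3.141, -0.001, 0.002]
wrist_force: [-0.2, 0.5, -0.4]
opening: 0.0597
gripper_force: 0.0
[ 0.4666 -0.0149  0.1845] 0.06 0.0
.466,-.0147,.006,.018,.045 (2848, array([465.6, -14. ,  32.3]), array([465.6, -14. ]), 32.6, 'z', array([0.0118, 0.0131]))
.466,-.0147,.024,.036,.02 (338, array([465.7, -14.1,   9.7]), array([465.7, -14. ]), 9.9, 'z', array([0.0302, 0.0316]))
```

```bash
python3 -m creep '[[-0.5,-0.8,45,0,0,0],[0,0,45,0,0,0],[0,0,40,0,0,0],[0,0,20,0,0,0],[0,0,12,0,0,0],[0,0,6,0,0,0],[0,0,0,0,0,0],[0,0,0,0,0,0]]' 0.7 30
python3 -m creep '[[0,0,0,0,0,0],[0,0,0,0,0,0],[0,0,0,0,0,0],[0,0,0,0,0,0],[0,0,0,0,0,0],[0,0,0,0,0,0],[0,0,0,0,0,0],[0,0,0,0,0,0]]' 0 40
```

```text
time: 23.25
eef_pos: [0.4664, -0.0142, 0.0169]
eef_rot: [3.141, 0.001, 0.005]
wrist_force: [-0.4, -0.3, 0.1]
opening: 0.0596
gripper_force: 0.0
time: 24.05
eef_pos: [0.4653, -0.014, 0.0161]
eef_rot: [3.141, 0.001, 0.001]
wrist_force: [-1.4, 0.3, 6.1]
opening: 0.0174
gripper_force: 39.1
```

```bash
python3 -m creep '[[0,0,-15,0,0,0],[0,0,-40,0,0,0],[0,0,-45,0,0,0],[0,0,-45,0,0,0],[0,0,-45,0,0,0],[0,0,-30,0,0,0],[36,0.5,0,0,0,0],[36,0.5,0,0,0,0],[36,0.5,0,0,0,0],[36,0.5,0,0,0,0],[36,0.5,0,0,0,0],[0,0,0,0,0,0],[0,0,0,0,0,0],[0,0,0,0,0,0]]' - 50
python3 meas.py w13 
python3 - <<'E'
from h import *
P=np.load("w13.npz")["P"]; e=sensors.read_state()["eef_pos"]
z=e[2]-.004; print(e,circ(P,e,z-.006,z+.005,.036)); 
m=(np.hypot(P[...,0]-e[0],P[...,1]-e[1])<.031)&(np.hypot(P[...,0]-e[0],P[...,1]-e[1])>.02)&(abs(P[...,2]-z)<.007); q=P[m]
print(len(q),np.degrees(np.linalg.lstsq(np.c_[q[:,:2]-q[:,:2].mean(0),np.ones(len(q))],q[:,2],rcond=None)[0]).round(2),np.median(q[:,2]))
print(circ(P,(.6456,-.0164),.168,.18,.036))
E
```

```text
time: 25.45
eef_pos: [0.6439, -0.0163, 0.2347]
eef_rot: [-3.141, -0.001, 0.002]
wrist_force: [-0.0, 0.2, -0.7]
opening: 0.0175
gripper_force: 49.0
[ 0.6438 -0.0163  0.2351] 0.0173 48.971838327124715
[ 0.64381646 -0.01626668  0.23507895] (7077, array([644.9, -15.5,  32.1]), array([644.6, -15.6]), 32.5, 'z', array([0.2302, 0.2313]))
4381 [1.000e-02 2.800e-01 1.319e+01] 0.23018352242481918
(785, array([645.9, -16.5,  30.1]), array([651.4, -16.9]), 29.5, 'z', array([0.1741, 0.1754]))
```

View pics/w13.png

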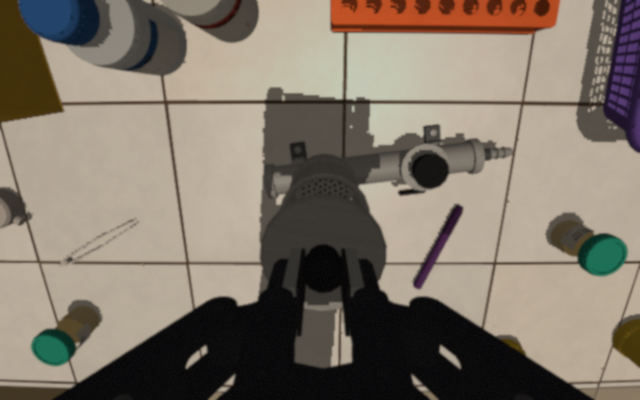

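The lid is held level at (325,260), over the funnel on the stack. Lowering 50 mm in all.

```bash
python3 -m creep '[[1,0.9,15,0,0,0],[0,0,15,0,0,0],[0,0,7,0,0,0],[0,0,4,0,0,0],[0,0,3,0,0,0],[0,0,2,0,0,0],[0,0,2,0,0,0],[0,0,0,0,0,0],[0,0,0,0,0,0]]'
```

```text
time: 26.4
eef_pos: [0.646, -0.0173, 0.1875]
eef_rot: [3.142, 0.001, 0.001]
wrist_force: [-0.5, -0.4, -1.9]
opening: 0.0167
gripper_force: 49.0
```

```bash
python3 -m creep '[[0,0,1,0,0,0],[0,0,1,0,0,0],[0,0,0,0,0,0],[0,0,0,0,0,0]]'
```

```text
time: 26.8
eef_pos: [0.6457, -0.0172, 0.1851]
eef_rot: [-3.142, -0.001, 0.0]
wrist_force: [-0.3, -0.4, -0.6]
opening: 0.0172
gripper_force: 49.0
```

```bash
python3 -m creep '[[0,0,1,0,0,0],[0,0,0.7,0,0,0],[0,0,0,0,0,0],[0,0,0,0,0,0]]'
python3 -m creep '[[0,0,0,0,0,0],[0,0,0,0,0,0],[0,0,0,0,0,0],[0,0,0,0,0,0],[0,0,-10,0,0,0],[0,0,-25,0,0,0],[0,0,-30,0,0,0],[-40,0,-30,0,0,0],[-40,0,0,0,0,0],[-20,0,0,0,0,0],[0,0,0,0,0,0],[0,0,0,0,0,0]]' 0.75
python3 meas.py w14 .6456,-.0164,.176,.19,.04 .6456,-.0164,.198,.212,.02
python3 - <<'E'
from h import *
P=np.load("w14.npz")["P"]; held(P,(.6456,-.0164),.174,.19,.031)
im,d,ci=grab("scene"); T=cloud(ci,d); cv2.imwrite("pics/s2.png",cv2.resize(im[60:290,190:490],(800,600),interpolation=cv2.INTER_CUBIC))
E
```

```text
time: 27.2
eef_pos: [0.6461, -0.0173, 0.1843]
eef_rot: [3.141, 0.001, 0.002]
wrist_force: [-0.6, 0.1, 3.7]
opening: 0.0173
gripper_force: 49.3
time: 28.4
eef_pos: [0.5461, -0.0173, 0.2794]
eef_rot: [3.141, 0.001, 0.003]
wrist_force: [-0.5, 0.7, 0.4]
opening: 0.0638
gripper_force: 0.0
[ 0.5464 -0.0174  0.279 ] 0.0642 0.0
.6456,-.0164,.176,.19,.04 (6329, array([646.7, -16.5,  32.2]), array([647. , -16.2]), 32.8, 'z', array([0.1798, 0.1811]))
.6456,-.0164,.198,.212,.02 (443, array([646.7, -16.4,   8.3]), array([646.9, -16.4]), 8.7, 'z', array([0.1988, 0.1998]))
slopes deg [0.08 0.12] z 0.1799 5883
```

View pics/s2.png

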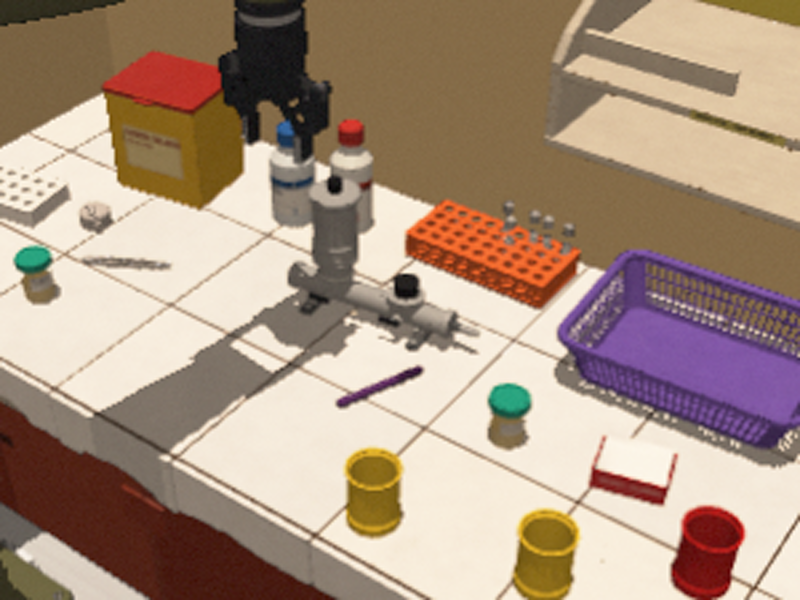

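The stack stands upright at (335,225). The lid plate top is at 0.180 m as expected and level, and both cups, at (37,270) and (508,410), are standing. Handing in.

```bash
python3 -c "from cell import order; print(order.sign_off())"
```

```text
the job is handed in; nothing more can be done
None
```

The filter base, support disc, funnel and lid were placed in that order on the open port, each measured at its expected seated height before the next and the finished stack upright. Both sample cups are still standing, and the job was handed in at about 28.5 s.

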